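Rock the ball sorter's gate over to the open chute

ROBOT

A 7-joint arm with a two-finger parallel gripper is mounted at the origin on the work surface. World frame = base frame: x ahead of the robot, y to its left, z up, the work surface at z = 0. Lengths are in m, angles in rad, forces in N, time in s.
With the tool pointing down it reaches from about 0.425 to 1.025 m from the base axis. Payload 9.4 kg.
Tool frame: the origin (TCP) lies midway between the tips of the shut fingers; the grasp point (between the pads) lies 19 mm behind it; y points along the fingers, x is the direction in which the jaws open and shut, and the axes are right-handed (so a half turn about y gives the same grasp; the last joint's range is limited). The gripper opens to 85 mm and grips with 20 to 120 N. Pads are 22 mm wide; open, the fingers measure 114 mm over their backs; the gripper's body (76 mm by 85 mm) begins 54 mm behind the grasp point. The pads swing forward as they close: fully open they stand 13 mm farther back than shut.
Start: joints at [1.264, 0.599, -0.003, 1.599, 0.002, 0.943, -0.08], TCP at [0.165, -0.706, 0.231] pointing down, gripper open.
Joint ranges: [-2.57, 2.57], [-0.35, 1.97], [-1.29, 1.29], [0.11, 2.56], [-1.05, 4.19], [0.11, 1.86], [-2.63, 2.63]. Speed limits (rad/s): [2.22, 2.22, 3.01, 3.01, 3.14, 3.14, 3.14].

INTERFACE

Orientations are given as [roll, pitch, yaw] about the fixed x, y, z axes, in that order (R = Rz(yaw) Ry(pitch) Rx(roll)).
In Python, from plant import readout, grab_frame, calibration, robot gives the robot as it stands.
- The arm moves only by the shell command python3 -m pendant 'ROWS' [FORCE]. ROWS is a JSON object of lists of equal length, an entry for each row: "grip": the closure in counts, from 0 (fully open) to 255 (shut); "linear": the shift along the world's x, y, z normalised to -1 to 1, where 1 is 250 mm, a list of three; "rot": the turn, a rotation vector about the world's x, y, z normalised to -1 to 1, where 1 is 120 degrees, a list of three. In form: {"grip": [grip, ...], "linear": [[x, y, z], ...], "rot": [[ax, ay, az], ...]}. A call has exactly 10 rows; each row shifts and turns the commanded pose from where the row before left it; what a row does not reach is not made up. A row lasts 1/12 s, in which the tool goes at most 41.7 mm and 7.16 degrees, less where a joint would pass 70% of its speed; a pose out of reach is approached as far as the arm can. A call with a number of a shift or a turn outside -1 to 1 is refused whole. A call with a gripper value outside its range is refused whole. The fingers move at their own pace and stop on an object; FORCE is the grip in N (left out, the last holds). Time passes only in rows, so rows that do not move let the fingers close, or fill a call up. It gives the time, the measured TCP pose, the force and the opening at its end, in the units of the state.
- readout.get_obs(): the state, without advancing time (a new reading comes with each control period).
- grab_frame(name): name is "scene" or "top"; returns (picture, depth): 384x512x3 uint8, blue, green, red; 384x512 float32, m along the optical axis (not along the pixel's ray), 0 where there is no reading.
- calibration(name): a dict with "intrinsics" (3x3 intrinsics, pixels), "T" (4x4, takes a point from camera to world coordinates). Camera axes: x right, y down, z forward; pixel columns grow to the right and rows downward; lengths in m; the calibration is good to about 2 mm. A picture is of the moment at which its call begins. calibration takes no time and is no camera call.
- robot.hand_in(): hands the job in, once; it reports no verdict.
The state is a dict: "time": time; "joint_positions": joint angles; "qvel": joint speeds; "effort": joint torques, N m; "position": TCP position; "ee_rot": TCP orientation; "force": force on the tool from outside, world axes, zero at the start; "moment": the same for the moment, N m; "gripper_width": finger opening in m.
Only numpy, scipy, OpenCV 4.12 (cv2) and the standard library are available. Lean on these libraries where they do the work, as an engineer would, in place of code of your own. Each camera call takes 0.05 s, during which the arm holds its last target. There are 200 camera calls.

TASK

The four dark steel balls on the ball sorter's seesaw gate are held up behind the shut chute. With a fingertip, gently press down the finger pad at the raised end of the gate until the gate has rocked fully over its pivot and all four balls have run down the open chute into its tray, then let go and leave the gate over on that side. Do not touch, pick up or carry the balls, and leave the other things on the bench where they are.

Things in the scene. Friction and masses are not known exactly. Their poses are not given: they have to be found in the camera images.
- pivot (a point): centre of the seesaw gate of the fixed ball sorter (456 x 100 mm, any yaw), on the pivot, 85 mm above the table. x axis: level along the sorter towards its OPEN chute; y: level across; z up. The gate is an aluminium trough along x, 176 mm long, 24 mm wide inside, 14 mm deep, rocking about y between two 98 mm high posts; beyond each end a short chute slopes down to a tray
- shutter (a point): centre of the upright steel shutter plate that shuts off the chute at the -x end: 46 mm wide, 4 mm thick, top 120 mm above the table, 92 mm from the pivot. The four balls wait against it on the lowered end of the gate. The chute at the other end has no such plate: it is open
- gate (a joint): rocking angle of the gate, rad: -0.2 = fully over towards the shut chute (about where it starts), 0 = level, +0.2 = fully over towards the open chute. Stops at both ends (they bear hard); a stiff pivot keeps it wherever it is left, and about 2 to 5 N pressed on a pad moves it
- pad_open (a point): centre of the top face of the flat steel finger pad at the OPEN-chute end of the gate (the raised end at the start, about 98 mm above the table). The pad is 42 mm long, 4 mm thick, and stands out 60 mm sideways from the trough, on the gate's -y side; it rocks with the gate. This point lies 66 mm from the pivot along the gate and 47 mm from the trough's centre line
- pad_shut (a point): the same for the twin pad at the shut-chute end of the gate (the lowered end at the start, about 72 mm above the table). When the gate is rocked fully over, the two pads exchange heights
- tray_open (a point): centre of the inner floor (6 mm above the table) of the grey tray below the OPEN chute, 182 mm from the pivot. Inside it is 84 mm along the sorter and 92 mm across; walls 28 mm (under the chute), 45 mm (sides) and 55 mm (end) high. Axes as the pivot's: x outwards
- ball0_center (a point): centre of loose dark steel ball 1 of 4, diameter 20 mm, about 33 g; at the start in a row on the lowered half of the gate
- ball1_center (a point): centre of loose dark steel ball 2 of 4, diameter 20 mm, about 33 g; at the start in a row on the lowered half of the gate
- ball2_center (a point): centre of loose dark steel ball 3 of 4, diameter 20 mm, about 33 g; at the start in a row on the lowered half of the gate
- ball3_center (a point): centre of loose dark steel ball 4 of 4, diameter 20 mm, about 33 g; at the start in a row on the lowered half of the gate
- jar: small closed glass jar, 44 mm diameter, 55 mm high, standing beside the sorter (not part of the work; origin: centre of its underside)
- stub: aluminium specimen stub, 25 mm disc with a pin up, 22 mm high, beside the sorter (not part of the work; origin: centre of its underside)
- ring: black plastic mounting ring, 40 mm outside diameter, 22 mm high, beside the sorter, on the pads' side (not part of the work; origin: centre of its underside)
- mug: white mug, 80 mm diameter, 90 mm high (not part of the work; origin: centre of its underside)
- bottle: white plastic bottle, 60 mm diameter, 150 mm high (not part of the work; origin: centre of its underside)
- screwdriver: screwdriver about 200 mm long lying on the table (not part of the work; origin: middle of its underside)
- stubbox: white open box with compartments, 100 x 75 mm, 30 mm high (not part of the work; origin: centre of its underside)

How it is judged:
On the way:
1. the gate is pressed over its pivot, past level towards the open chute (value of joint gate above 0.06 rad), for 0.1 s.
At the end, for the whole second after the job is handed in: the gate is rocked over towards the open chute (joint above 0.15 of 0.2 rad) and all four balls lie in the open chute's tray (centres within its walls and less than 35 mm above its floor), slower than 0.05 m/s (value of joint gate above 0.15 rad and x of ball0_center in the frame of tray_open between -0.046 and 0.046 m and y of ball0_center in the frame of tray_open between -0.05 and 0.05 m and z of each of ball0_center, ball1_center, ball2_center, ball3_center in the frame of tray_open below 0.035 m and x of ball1_center in the frame of tray_open between -0.046 and 0.046 m and y of ball1_center in the frame of tray_open between -0.05 and 0.05 m and x of ball2_center in the frame of tray_open between -0.046 and 0.046 m and y of ball2_center in the frame of tray_open between -0.05 and 0.05 m and x of ball3_center in the frame of tray_open between -0.046 and 0.046 m and y of ball3_center in the frame of tray_open between -0.05 and 0.05 m and linear speed of each of ball0, ball1, ball2, ball3 below 0.05 m/s); the robot touches nothing.
It fails at once if a ball is touched by the robot (contact force between any of ball0, ball1, ball2, ball3 and the fingers above 0.3 N or contact force between any of ball0, ball1, ball2, ball3 and the arm above 0.3 N).
It fails at once if a ball is lifted or carried (centre more than 150 mm above the table) (height (world z) of any of ball0_center, ball1_center, ball2_center, ball3_center above 0.15 m).
It fails at once if the gate is pressed with more than 40 N (contact force between gate and the arm above 40 N).
It fails at once if a bystander is moved by more than 15 mm (distance of any of jar, stub, ring, mug, bottle, screwdriver, stubbox from where it was at the start of the episode above 0.015 m).
It also fails if it takes over 29 s, if anything falls off the work surface, if the arm or the gripper's body presses on something with over 40 N, if the wrist force passes 120 N, or if a joint passes its speed limit or range.

## Working session

There is one attempt and no reset: what is moved stays moved. The work goes in short steps, Python scripts to look and compute and a shell command to move; the robot and the scene stay as the last step left them, time stands still between calls to the robot, and variables do not carry over. Pictures are saved under pics/ and viewed, about 8 in all and at most 12, crops included, and the job is handed in when it is done.

```bash
mkdir -p pics
cat > h.py <<'E'
import numpy as np, cv2
from plant import readout, grab_frame, calibration, robot
def snap(n,f):
    p,d=grab_frame(n); cv2.imwrite(f'pics/{f}.png',p); np.save(f'pics/{f}.npy',d); return p,d
def pt(n,d,u,v,r=1):
    c=calibration(n);K=np.array(c["intrinsics"]);T=np.array(c["T"])
    w=d[v-r:v+r+1,u-r:u+r+1]; z=np.median(w[w>0])
    return (T@np.r_[np.linalg.inv(K)@[u*z,v*z,z],1])[:3]
E
python3 - <<'E'
from h import *
for n in("scene","top"):
    snap(n,n+"0")
    print(np.array(calibration(n)["T"]).round(2).tolist())
a=[cv2.imread(f'pics/{n}0.png') for n in("scene","top")]
cv2.imwrite('pics/t.png',cv2.resize(a[1],(800,600)));cv2.imwrite('pics/s.png',cv2.resize(a[0],(800,600)))
print(readout.get_obs())
E
```

```text
[[-0.89, 0.4, -0.22, 0.88], [0.46, 0.76, -0.46, 0.63], [-0.01, -0.51, -0.86, 1.23], [0.0, 0.0, 0.0, 1.0]]
[[0.01, -0.99, 0.17, 0.3], [-1.0, -0.01, 0.0, -0.01], [-0.0, -0.17, -0.99, 1.63], [0.0, 0.0, 0.0, 1.0]]
{'time': 0.1, 'joint_positions': array([ 1.26428114,  0.60005444, -0.00255231,  1.60006358,  0.00179285,
        0.94290981, -0.07980486]), 'qvel': array([ 0.00177292, -0.00082306,  0.00053121, -0.00139907, -0.00062803,
       -0.00102775, -0.00096588]), 'effort': array([ 5.81566608e-03, -7.77994609e+01,  1.57014314e+00, -2.58620560e+01,
        1.26758116e-02,  5.46979340e-03, -2.21708348e-06]), 'position': array([ 0.16504864, -0.70551828,  0.23049157]), 'ee_rot': array([-1.57091867e+00,  1.42768757e-03, -1.34092439e+00]), 'force': array([-0.42625628,  0.43071426,  0.47289359]), 'moment': array([-0.00334681,  0.03413981, -0.07133306]), 'gripper_width': 0.08547047087508293}
```

View pics/t.png

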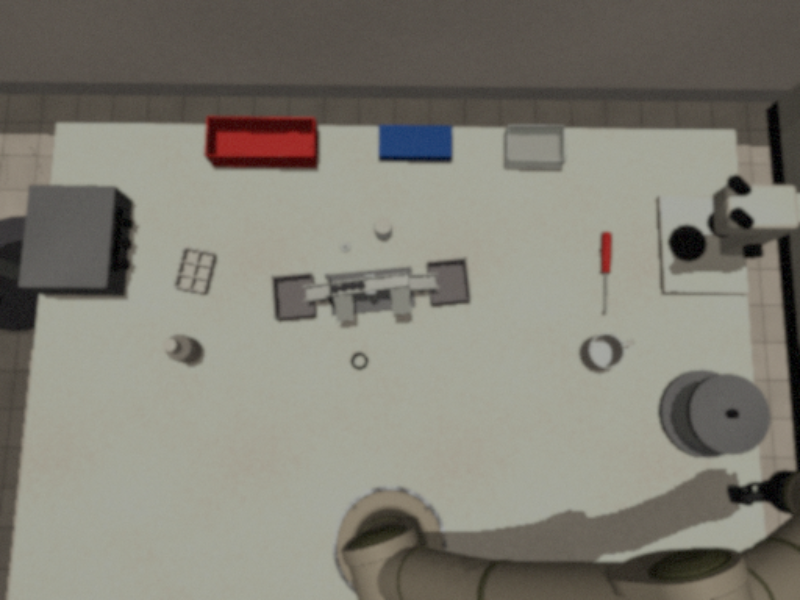

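View pics/s.png

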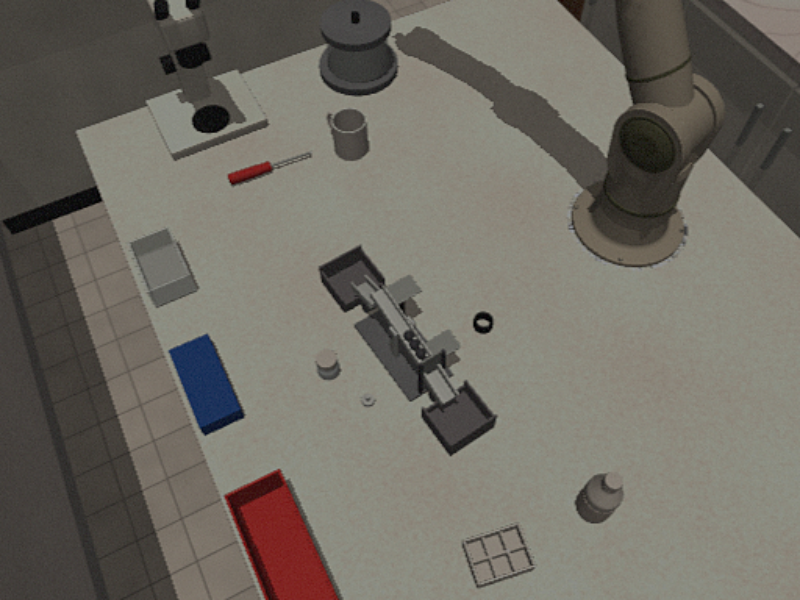

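The top view shows the sorter at about (370,290). The balls are at its left end (345,287), so the open chute is on the right. The pads are on the robot's side, with pad_open at about (401,302). I'll take an enlarged crop to measure it.

Run:
```python
from h import *
p=cv2.imread('pics/top0.png')[155:245,165:310]; q=cv2.resize(p,None,fx=5,fy=5,interpolation=cv2.INTER_CUBIC)
cv2.imwrite('pics/tc.png',cv2.convertScaleAbs(q,alpha=1.6))
d=np.load('pics/top0.npy')
# height map in crop
c=calibration("top");K=np.array(c["intrinsics"]);T=np.array(c["T"])
v,u=np.mgrid[160:235,170:305]; z=d[160:235,170:305]
P=np.einsum('ij,jab->iab',T[:3,:3]@np.linalg.inv(K),np.stack([u*z,v*z,z]))+T[:3,3][:,None,None]
for r in range(183,209,2): print(r,[int(1000*x) for x in P[2][r-160,210-170:268-170:2]])
print(pt("top",d,257,192),pt("top",d,220,195),K[0,0])
```

```text
183 [118, 89, 88, 83, 99, 94, 84, 96, 91, 93, 101, 94, 85, 88, 84, 1630, 93, 84, 87, 85, 107, 108, 108, 106, 102, 104, 55, 61, 52]
185 [115, 83, 87, 86, 92, 90, 74, 92, 89, 80, 79, 79, 94, 99, 91, 95, 91, 95, 85, -3, 92, 95, 86, 99, 100, 96, 68, 64, 65]
187 [118, 64, 77, 74, 91, 92, 86, 88, 91, 81, 83, 6, 102, 105, 99, 90, 7, 9, 4, 6, 96, 92, 94, 101, 97, 99, 1, 9, 0]
189 [116, 70, 65, 68, 70, 70, 75, 77, 1, 0, 0, 11, 7, 67, 81, 60, 8, 9, 5, 7, 94, 94, 94, 101, 101, 99, 9, 2, -3]
191 [102, 73, 67, 66, 72, 76, 70, 71, 3, 3, 6, 6, 8, 23, 21, 14, 7, 11, 7, 7, 2, 100, 96, 88, 95, 95, 5, 9, 6]
193 [-1, 61, 74, 74, 68, 72, 74, 75, 4, 13, 6, 3, 5, 14, 3, 7, 1, 1630, 2, 4, 2, 93, 94, 100, 99, 99, 100, -1, 4]
195 [2, 17, 66, 64, 69, 70, 76, 80, 8, 6, 9, 4, 4, 9, 6, 7, 11, 12, 2, 6, 3, 91, 95, 97, 103, 93, 106, 3, -3]
197 [2, 6, 4, 68, 69, 75, 73, 70, 2, 6, 6, 7, 3, 5, 2, 5, 1, 7, -3, 6, 1630, 95, 91, 104, 97, 100, 103, 1, 5]
199 [-3, 6, 10, 66, 63, 78, 69, 78, -4, 1, 6, 4, 8, 10, 2, 2, -1, -1, 2, -2, 0, 95, 94, 90, 97, 101, 102, -1, 0]
201 [-4, -1, 4, 72, 72, 70, 75, 72, 1630, 3, -2, 3, 1, 1, 6, -4, 1, -1, 1, -4, -1, 86, 0, -7, -2, 8, 0, 2, -2]
203 [4, -1, 0, 63, 71, 74, 75, 74, 79, -6, -2, 0, 4, -1, -1, -5, -1, -2, -1, -8, 1, -3, 0, 3, -2, -1, 4, -1, 0]
205 [5, -4, -2, 72, 75, 72, 0, 0, 1, 2, 0, -4, 3, 0, 5, -6, 10, 1, -1, 7, 1, -2, -1, -6, -1, 0, 0, 1, -1]
207 [-1, 7, 0, -9, -2, 3, -4, 1, 5, 2, 0, -4, -4, -2, -3, -8, -2, 2, -3, 1, 3, -5, -5, 0, 6, 5, 1, 1, -5]
[ 0.54225614 -0.01991487  0.0956064 ] [0.53359707 0.11170332 0.07211254] 442.06377636006107
```

View pics/tc.png

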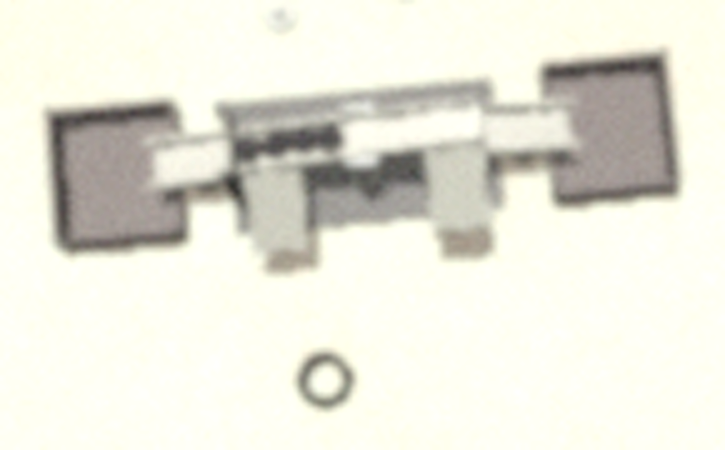

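The crop shows pad_open centred at (460,189), which is full-frame (257,193). That puts it at about (0.541, -0.020, 0.096), and the height matches the expected 98 mm. I'll aim a little outboard, at (0.535, -0.020), with the fingers shut and the jaw axis along the sorter as it is now.

```bash
python3 -m pendant '{"grip":[255,255,255,255,255,255,255,255,255,255],"linear":[[0.03,0.055,0],[0.06,0.11,0],[0.06,0.11,0],[0.06,0.11,0],[0.06,0.11,0],[0.06,0.11,0],[0.06,0.11,0],[0.06,0.11,0],[0.06,0.11,0],[0.06,0.11,0]],"rot":[[0,0,0],[0,0,0],[0,0,0],[0,0,0],[0,0,0],[0,0,0],[0,0,0],[0,0,0],[0,0,0],[0,0,0]]}'
python3 -m pendant '{"grip":[255,255,255,255,255,255,255,255,255,255],"linear":[[0.06,0.11,0],[0.06,0.11,0],[0.06,0.11,0],[0.06,0.11,0],[0.06,0.11,0],[0.06,0.11,0],[0.06,0.11,0],[0.06,0.11,0],[0.06,0.11,0],[0.06,0.11,0]],"rot":[[0,0,0],[0,0,0],[0,0,0],[0,0,0],[0,0,0],[0,0,0],[0,0,0],[0,0,0],[0,0,0],[0,0,0]]}'
```

```text
time: 0.93
position: [0.308, -0.4432, 0.2311]
ee_rot: [-1.571, 0.0, -1.341]
force: [-0.2, 0.4, -0.0]
gripper_width: -0.0001
time: 1.77
position: [0.458, -0.1682, 0.2312]
ee_rot: [-1.571, 0.0, -1.341]
force: [0.9, -0.4, -0.4]
gripper_width: 0.0002
```

```bash
python3 -m pendant '{"grip":[255,255,255,255,255,255,255,255,255,255],"linear":[[0.05,0.1,-0.02],[0.05,0.1,-0.04],[0.05,0.1,-0.05],[0.05,0.1,-0.05],[0.04,0.08,-0.05],[0.03,0.06,-0.05],[0.02,0.03,-0.05],[0.018,0.022,-0.05],[0,0,-0.04],[0,0,0]],"rot":[[0,0,0],[0,0,0],[0,0,0],[0,0,0],[0,0,0],[0,0,0],[0,0,0],[0,0,0],[0,0,0],[0,0,0]]}'
python3 - <<'E'
from h import *
p,d=snap("scene","s1"); 
cv2.imwrite('pics/s1c.png',cv2.convertScaleAbs(cv2.resize(p[130:310,180:350],None,fx=3.3,fy=3.3,interpolation=cv2.INTER_CUBIC),alpha=1.5))
print(readout.get_obs()["position"],readout.get_obs()["force"])
E
```

```text
time: 2.6
position: [0.5334, -0.0225, 0.1292]
ee_rot: [-1.574, 0.0, -1.341]
force: [0.3, -0.5, 0.1]
gripper_width: -0.0001
[ 0.53352209 -0.02287736  0.13016343] [0.31941709 0.10889201 0.23136434]
```

View pics/s1c.png

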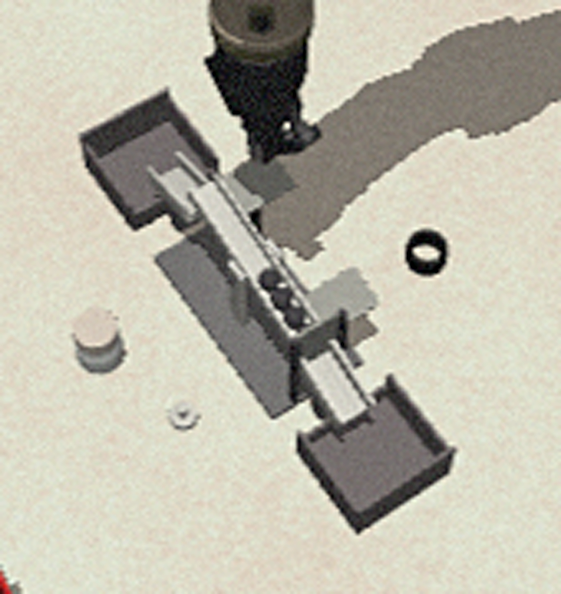

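The fingers are above the pad: the tip is at (262,155) and the pad at (260,182) in the crop. The balls are still by the shutter at (285,298), and nothing has moved. Next I'll go down gently: 24 mm in free air, then small steps.

```bash
python3 -m pendant '{"grip":[255,255,255,255,255,255,255,255,255,255],"linear":[[0,0,-0.02],[0,0,-0.03],[0,0,-0.02],[0,0,-0.014],[0,0,-0.01],[0,0,-0.008],[0,0,-0.006],[0,0,-0.006],[0,0,-0.006],[0,0,-0.006]],"rot":[[0,0,0],[0,0,0],[0,0,0],[0,0,0],[0,0,0],[0,0,0],[0,0,0],[0,0,0],[0,0,0],[0,0,0]]}'
```

```text
time: 3.48
position: [0.5347, -0.0216, 0.0998]
ee_rot: [-1.571, -0.0, -1.341]
force: [0.5, -0.1, -0.7]
gripper_width: 0.0005
```

```bash
python3 -m pendant '{"grip":[255,255,255,255,255,255,255,255,255,255],"linear":[[0,0,-0.006],[0,0,-0.006],[0,0,-0.006],[0,0,-0.006],[0,0,-0.006],[0,0,-0.006],[0,0,-0.006],[0,0,-0.006],[0,0,-0.006],[0,0,-0.006]],"rot":[[0,0,0],[0,0,0],[0,0,0],[0,0,0],[0,0,0],[0,0,0],[0,0,0],[0,0,0],[0,0,0],[0,0,0]]}'
```

```text
time: 4.32
position: [0.5348, -0.0216, 0.0846]
ee_rot: [-1.571, 0.0, -1.341]
force: [0.7, -1.0, 2.9]
gripper_width: -0.0
```

The gate is near level and contact is about 3 N, as expected. I'll keep pressing.

```bash
python3 -m pendant '{"grip":[255,255,255,255,255,255,255,255,255,255],"linear":[[0,0,-0.006],[0,0,-0.006],[0,0,-0.006],[0,0,-0.006],[0,0,-0.005],[0,0,-0.004],[0,0,-0.003],[0,0,-0.002],[0,0,-0.002],[0,0,-0.002]],"rot":[[0,0,0],[0,0,0],[0,0,0],[0,0,0],[0,0,0],[0,0,0],[0,0,0],[0,0,0],[0,0,0],[0,0,0]]}'
```

```text
time: 5.15
position: [0.5345, -0.0216, 0.0742]
ee_rot: [-1.571, 0.0, -1.341]
force: [0.8, 1.8, 1.1]
gripper_width: 0.0001
```

```bash
python3 -m pendant '{"grip":[255,255,255,255,255,255,255,255,255,255],"linear":[[0,0,-0.002],[0,0,-0.002],[0,0,-0.002],[0,0,-0.002],[0,0,0],[0,0,0],[0,0,0],[0,0,0],[0,0,0],[0,0,0]],"rot":[[0,0,0],[0,0,0],[0,0,0],[0,0,0],[0,0,0],[0,0,0],[0,0,0],[0,0,0],[0,0,0],[0,0,0]]}'
python3 - <<'E'
from h import *
p,d=snap("scene","s2"); 
cv2.imwrite('pics/s2c.png',cv2.convertScaleAbs(cv2.resize(p[130:310,180:350],None,fx=3.3,fy=3.3,interpolation=cv2.INTER_CUBIC),alpha=1.5))
E
```

```text
time: 5.98
position: [0.5345, -0.0217, 0.0725]
ee_rot: [-1.571, -0.0, -1.341]
force: [-0.9, 0.9, 5.9]
gripper_width: 0.0001
```

View pics/s2c.png

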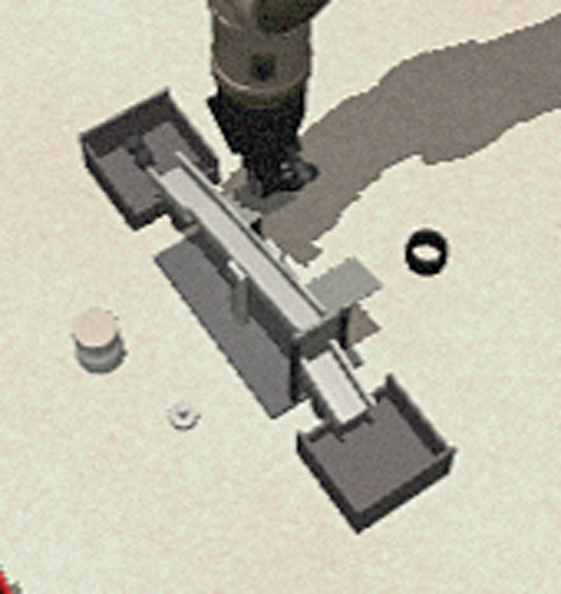

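The balls have run off the gate, and dark balls show in the open tray at about (140,148). I'll press about 1 mm more to confirm the stop.

```bash
python3 -m pendant '{"grip":[255,255,255,255,255,255,255,255,255,255],"linear":[[0,0,-0.001],[0,0,-0.001],[0,0,-0.001],[0,0,-0.001],[0,0,0],[0,0,0],[0,0,0],[0,0,0],[0,0,0],[0,0,0]],"rot":[[0,0,0],[0,0,0],[0,0,0],[0,0,0],[0,0,0],[0,0,0],[0,0,0],[0,0,0],[0,0,0],[0,0,0]]}'
```

```text
time: 6.87
position: [0.5345, -0.0217, 0.0722]
ee_rot: [-1.57, -0.0, -1.341]
force: [-3.0, 1.5, 15.0]
gripper_width: 0.0001
```

The force rose to 15 N with only 0.3 mm of travel, so the gate is on its stop. I'll lift straight up, then move back towards the robot to clear the view.

```bash
python3 -m pendant '{"grip":[255,255,255,255,255,255,255,255,255,255],"linear":[[0,0,0.005],[0,0,0.01],[0,0,0.02],[0,0,0.04],[0,0,0.06],[0,0,0.08],[0,0,0.1],[0,0,0.1],[0,0,0.1],[0,0,0.05]],"rot":[[0,0,0],[0,0,0],[0,0,0],[0,0,0],[0,0,0],[0,0,0],[0,0,0],[0,0,0],[0,0,0],[0,0,0]]}'
python3 -m pendant '{"grip":[255,255,255,255,255,255,255,255,255,255],"linear":[[-0.02,-0.04,0],[-0.04,-0.08,0],[-0.05,-0.1,0],[-0.05,-0.1,0],[-0.05,-0.1,0],[-0.05,-0.1,0],[-0.04,-0.08,0],[-0.02,-0.04,0],[0,0,0],[0,0,0]],"rot":[[0,0,0],[0,0,0],[0,0,0],[0,0,0],[0,0,0],[0,0,0],[0,0,0],[0,0,0],[0,0,0],[0,0,0]]}'
python3 - <<'E'
from h import *
p,d=snap("scene","s3"); q,e=snap("top","t3")
a=cv2.resize(p[130:310,180:350],None,fx=3,fy=3,interpolation=cv2.INTER_CUBIC)
b=cv2.resize(q[155:245,260:310],None,fx=5,fy=6,interpolation=cv2.INTER_CUBIC)
b=cv2.copyMakeBorder(b,0,0,0,0,0)
cv2.imwrite('pics/c3.png',cv2.convertScaleAbs(np.hstack([a,b]),alpha=1.5) if a.shape[0]==b.shape[0] else a)
for u,v in((217,195),(217,198),(220,200),(253,192),(257,195),(260,195)): print(u,v,pt("top",e,u,v).round(3))
E
```

```text
time: 7.7
position: [0.5353, -0.0218, 0.216]
ee_rot: [-1.568, -0.001, -1.341]
force: [0.2, 0.7, 0.2]
gripper_width: -0.0001
time: 8.53
position: [0.4544, -0.1817, 0.2124]
ee_rot: [-1.571, 0.0, -1.342]
force: [-0.4, 0.3, 0.3]
gripper_width: 0.0001
217 195 [0.529 0.12  0.102]
217 198 [0.519 0.12  0.1  ]
220 200 [0.512 0.109 0.098]
253 192 [ 0.546 -0.006  0.07 ]
257 195 [ 0.536 -0.02   0.069]
260 195 [ 0.536 -0.031  0.068]
```

View pics/c3.png

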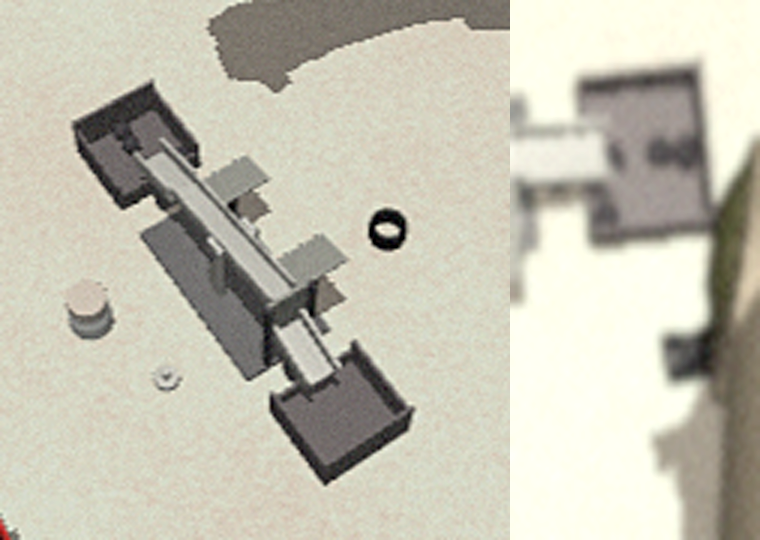

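The gate has stayed over: the pads measure about 69 mm and 100 mm, so they have exchanged heights. The top crop shows dark blobs in the tray at (660,153), (688,150), (615,157) and (605,212). I'll wait one call, then enlarge the tray to count the balls and check they are at rest.

```bash
python3 -m pendant '{"grip":[255,255,255,255,255,255,255,255,255,255],"linear":[[-0.02,-0.04,0],[-0.04,-0.06,0],[-0.04,-0.06,0],[-0.02,-0.04,0],[0,0,0],[0,0,0],[0,0,0],[0,0,0],[0,0,0],[0,0,0]],"rot":[[0,0,0],[0,0,0],[0,0,0],[0,0,0],[0,0,0],[0,0,0],[0,0,0],[0,0,0],[0,0,0],[0,0,0]]}'
python3 - <<'E'
from h import *
q1,_=snap("top","t4"); q,e=snap("top","t5"); p,d=snap("scene","s5")
f=lambda i:cv2.resize(i,(400,400),interpolation=cv2.INTER_CUBIC)
m=((q.astype(float)+q1)/2).astype(np.uint8)
cv2.imwrite('pics/c5.png',cv2.convertScaleAbs(np.hstack([f(m[162:202,268:308]),f(p[150:205,198:253])]),alpha=2))
E
```

```text
time: 9.47
position: [0.425, -0.2311, 0.2125]
ee_rot: [-1.571, 0.0, -1.34]
force: [0.5, -1.1, -0.2]
gripper_width: 0.0001
```

View pics/c5.png

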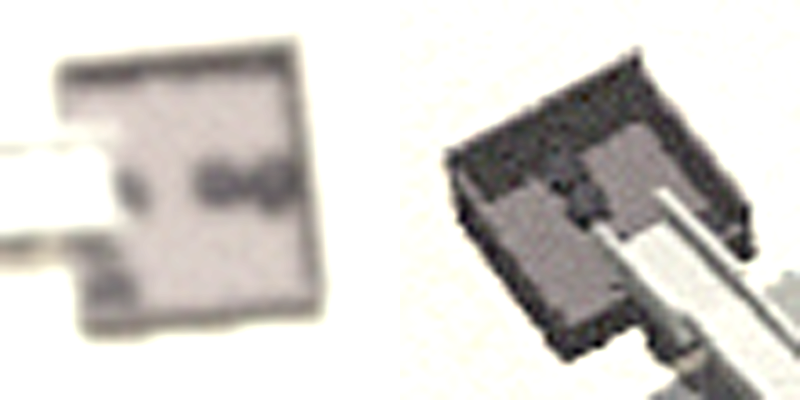

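The tray holds four balls at (220,183), (270,188), (130,190) and (110,285) in the left panel. Compared with the picture 0.9 s earlier, they are in the same positions, so they are at rest. The gate trough and chute are empty, so I'm handing in.

```bash
python3 -c "
from h import *
print(robot.hand_in(), readout.get_obs()['force'])"
```

```text
the job is handed in; nothing more can be done
the job is handed in; nothing more can be done
```

I pressed `pad_open` down with the shut fingertips until the gate reached its stop, then lifted off and handed in at about 9.6 s.

- **Press:** the readings after each call showed 1–6 N during the press. At the stop the force rose to 15 N with 0.3 mm of travel, well under the 40 N limit.
- **Gate:** it stayed over after release. The pads measured about 69 mm (open end) and 100 mm (shut end), so they had exchanged heights.
- **Balls:** the last pictures show four dark balls in the open tray. They were in the same places as in the picture 0.9 s earlier, and the trough was empty. Two of the balls are partly hidden by the chute in the top view, so I counted them from their visible parts.
- **Bystanders:** the jar, stub and ring looked unmoved in the pictures. I did not re-measure any bystander, and I did not check the mug, bottle, screwdriver or stub box again at the end.
- **Arm:** it was clear of everything, with force readings of about 1 N or less.

No check failed or disagreed.

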